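# Press a riser block home on the studs of a bench support

## Robot

A 6-joint arm with a two-finger parallel gripper is mounted at the origin on a cart in front of the work surface, level with it; the furniture and walls round the work are solid. World frame = base frame: x ahead of the robot, y to its left, z up, the work surface at z = 0. Lengths are in m, angles in rad, forces in N, time in s.
With the tool pointing down it reaches from about 0.275 to 1 m from the base axis. Payload 8.4 kg.
Tool frame: the origin (TCP) lies midway between the tips of the shut fingers; the grasp point (between the pads) lies 19 mm behind it (env.pinch_z is the distance from the TCP to the grasp point, in m); z points along the fingers, y is the line along which they close (so a half turn about z gives the same grasp; the last joint's range is limited). The gripper opens to 85 mm and grips with 20 to 120 N. Pads are 22 mm wide; open, the fingers measure 114 mm over their backs; the gripper's body (76 mm by 85 mm) begins 54 mm behind the grasp point. The pads swing forward as they close: fully open they stand 13 mm farther back than shut.
Start: joints at [-1.296, 0.353, 1.633, -0, 1.155, -0.002], TCP at [0.171, -0.601, 0.231] pointing down, gripper open.
Joint ranges: [-2.63, 2.63], [-0.92, 2.1], [0.06, 2.66], [-1.3, 4.44], [0, 2.69], [-3.02, 3.02]. Speed limits (rad/s): [2.22, 2.22, 2.79, 3.14, 3.14, 3.14].

## Interface

Orientations are given as a unit quaternion [w, x, y, z].
In Python, from cell import env, snapshot, camera_model gives the robot as it stands. The module is installed in compiled form; this text tells all that it offers.
- The arm moves only by the tool drive_tool, never from a script. Its argument "targets" is a list of rows, each a list of 7 numbers: the shift along the world's x, y, z in m, then the turn, a rotation vector about the world's x, y, z in degrees, then the opening, from 0 (shut) to 1 (fully open). A call has 1 to 5 rows; each row shifts and turns the commanded pose from where the row before left it; what a row does not reach is not made up. A row lasts 1/12 s, in which the tool goes at most 41.7 mm and 7.16 degrees, less where a joint would pass 70% of its speed; a pose out of reach is approached as far as the arm can. A call is refused whole if a number of a shift passes 0.0417 or a number of a turn 7.16, either way. A call with a gripper value outside its range is refused whole. The fingers move at their own pace and stop on an object; "grip_force" is the grip in N (left out, the last holds). Time passes only in rows, so rows that do not move let the fingers close. It gives the time, the measured TCP pose, the force, the opening and the grip force at its end, in the units of the state.
- env.get_obs(): the state, without advancing time (a new reading comes with each control period).
- snapshot(name): name is "scene" or "top" or "wrist"; returns (picture, depth): 400x640x3 uint8, blue, green, red; 400x640 float32, m along the optical axis (not along the pixel's ray), 0 where there is no reading.
- camera_model(name): a dict with "K" (3x3 intrinsics, pixels), "k1" (the pictures are not rectified: a ray, as slopes to the right and down, at radius r is drawn at 1 + k1 r^2 times it, then the intrinsics apply), "cam_to_world" (4x4, takes a point from camera to world coordinates). Camera axes: x right, y down, z forward; pixel columns grow to the right and rows downward; lengths in m; the calibration is good to about 2 mm. A picture is of the moment at which its call begins: read the wrist's pose just before it. camera_model takes no time and is no camera call; for the wrist camera it gives the pose at the moment of the call.
- env.sign_off(): hands the job in; it is judged then, once.
The state is a dict: "time": time; "joint_positions": joint angles; "joint_vel": joint speeds; "joint_torque": joint torques, N m; "tcp_pos": TCP position; "ee_rot": TCP orientation; "contact_force": force on the tool from outside, world axes, zero at the start; "wrist_torque": the same for the moment, N m; "finger_gap": finger opening in m; "grasp_force": force on a finger pad.
Only numpy, scipy, OpenCV 4.12 (cv2) and the standard library are available. Lean on these libraries where they do the work, as an engineer would, in place of code of your own. Each camera call takes 0.05 s, during which the arm holds its last target. There are 200 camera calls.

## Task

Set the orange riser block, socket side down as it lies, lengthwise on the six studs of the bench support's sliding carriage and press it fully home, so that both ends click in and it sits flush and level on the carriage; then let go. The carriage may have slid a little way off the middle of its rail, so feel for the studs. Leave the tape measure, the roll of masking tape and the red pencil where they lie.

Things in the scene. Friction and masses are not known exactly. Their poses are not given: they have to be found in the camera images.
- riser: loose orange plastic block with a black rubber pad on top, 52 x 120 x 40 mm, 0.11 to 0.22 kg, on the table, sockets down. Origin: centre of its underside; x across (the 52 mm to grip), y lengthwise, z up. The same either way round. Below, 2 x 3 square sockets 15 x 15 mm, 18 mm deep, at x = +-12 and y = -30, 0, 30 mm; in each end wall a 3 mm high lip that snaps over a spring ball.
- riser_top (a point): centre of the block's flat top, 40 mm above its underside: push here to seat the block level, and 40 mm either way along its y to seat one end
- rail: bench support screwed to the table: grey rail 76 x 170 x 12 mm, end stops to z = 28 mm. Origin: centre of its underside; x across, y along, z up. On it slides an aluminium carriage, 52 x 120 mm, top face at z = 32 mm. Its centre is at x = 0 but anywhere from y = -13 to 13 mm: not reported, to be felt or seen. Friction of about 6 N holds it there.
- rail_seat (a point): point fixed on the rail, 32 mm above its underside, mid-length, at carriage-top height: where the middle of the block's underside belongs when home, give or take the carriage's unknown shift along the rail. Two brass spring balls, one at each end of the carriage, stop it about 10 mm above home; it takes 8 to 18 N to push the level block past them; pushed at one end only it tilts and binds.
- rail_studs (a point): point fixed on the rail, 47 mm above its underside, mid-length, at the height of the stud tops. Six steel studs, 12 mm diameter, 15 mm tall, tips tapered to 9.5 mm over the top 2.5 mm, stand at x = +-12 and y = -30, 0, 30 mm from the carriage's centre. Play in the sockets is 1.5 mm each side. Off the sockets the block rests on the stud tops; over them it drops freely by 5 mm, to the spring balls.
- tape_measure: yellow tape measure, 38 x 80 x 66 mm, standing on the table; origin under its centre; a bystander
- masking_tape: roll of masking tape, about 104 mm across, 25 mm high, lying flat; origin under its centre; a bystander
- red_pencil: red pencil, 169 mm long, 8 mm thick, lying flat; origin under its middle, y along it; a bystander

How it is judged:
At the end, for the whole second after the job is handed in: The riser block sits at rest on the carriage, its underside at carriage-top height (32 mm above the rail's underside, at most 1.5 mm more), level within 1.4 degrees, lengthwise along the rail within 3.4 degrees, centred across the rail within 3 mm and within 16.5 mm of the rail's middle along it (z of riser in the frame of rail between 0.03 and 0.0335 m and x of riser in the frame of rail between -0.003 and 0.003 m and y of riser in the frame of rail between -0.0165 and 0.0165 m and angle between riser's own z axis and vertical below 0.025 rad and angle between the y axis of riser and the y axis of rail, either way round below 0.06 rad and linear speed of riser below 0.01 m/s); the robot touches nothing.
It fails at once if the yellow tape measure is moved by more than 30 mm (distance of tape_measure from where it was at the start of the episode above 0.03 m).
It fails at once if the roll of masking tape is moved by more than 30 mm (distance of masking_tape from where it was at the start of the episode above 0.03 m).
It fails at once if the red pencil is moved by more than 30 mm (distance of red_pencil from where it was at the start of the episode above 0.03 m).
It also fails if it takes over 61 s, if anything falls off the work surface, if the arm or the gripper's body presses on something with over 40 N, if the wrist force passes 120 N, or if a joint passes its speed limit or range.

## Working session

There is one attempt and no reset: what is moved stays moved. The work goes in short steps, Python scripts to look and compute and a tool call to move; the robot and the scene stay as the last step left them, time stands still between calls to the robot, and variables do not carry over. Pictures are saved under pics/ and viewed, at most 10 in all, crops included, and the job is handed in when it is done.

Besides the shell and the picture viewer there is one more tool, called as a command line: name --pt "numbers of a row" for each row, then --argument value for the rest. drive_tool: Moves the arm, as the interface text tells. Its arguments: {"type":"object","properties":{"targets":{"type":"array"},"grip_force":{"type":"number"}},"required":["targets"]}

```bash
mkdir -p pics; cat > h.py <<'E'
import numpy as np, cv2
from cell import env, snapshot, camera_model
def px2plane(cm,uv,z):
    K=np.array(cm["K"]);k1=cm["k1"];T=np.array(cm["cam_to_world"])
    uv=np.asarray(uv,float).reshape(-1,2)
    n=cv2.undistortPoints(uv.reshape(-1,1,2),K,np.array([k1,0,0,0,0.])).reshape(-1,2)
    d=np.c_[n,np.ones(len(n))]@T[:3,:3].T;o=T[:3,3]
    return o+d*((z-o[2])/d[:,2])[:,None]
def cloud(cm,depth):
    K=np.array(cm["K"]);T=np.array(cm["cam_to_world"])
    v,u=np.mgrid[:400,:640];uv=np.c_[u.ravel(),v.ravel()].astype(float)
    n=cv2.undistortPoints(uv.reshape(-1,1,2),K,np.array([cm["k1"],0,0,0,0.])).reshape(-1,2)
    p=np.c_[n,np.ones(len(n))]*depth.ravel()[:,None]
    return (p@T[:3,:3].T+T[:3,3]).reshape(400,640,3)
E
python3 - <<'E'
from h import *
for n in("top","scene"):
    cm=camera_model(n);p,d=snapshot(n);cv2.imwrite(f"pics/{n}1.png",p);np.savez(f"{n}1.npz",p=p,d=d,**{k:np.array(v) for k,v in cm.items()})
    print(n,np.round(cm["K"],1).tolist(),cm["k1"],np.round(cm["cam_to_world"],3).tolist())
o=env.get_obs();print(o)
E
```

```text
top [[502.8, 0.0, 313.6], [0.0, 502.8, 197.3], [0.0, 0.0, 1.0]] 0.05476041719338272 [[-0.021, -0.989, 0.143, 0.464], [-1.0, 0.018, -0.024, 0.028], [0.021, -0.144, -0.989, 1.212], [0.0, 0.0, 0.0, 1.0]]
scene [[379.2, 0.0, 319.0], [0.0, 379.2, 200.6], [0.0, 0.0, 1.0]] 0.0007375338118482152 [[0.739, -0.468, 0.484, 0.178], [-0.673, -0.516, 0.53, -0.456], [0.002, -0.718, -0.697, 0.676], [0.0, 0.0, 0.0, 1.0]]
{'time': 0.1, 'joint_positions': array([-1.29641928e+00,  3.53559652e-01,  1.63402176e+00, -1.74996852e-05,
        1.15524886e+00, -2.38552079e-03]), 'joint_vel': array([-0.00106129, -0.00249694, -0.00050877,  0.00083795,  0.00149172,
        0.00098946]), 'joint_torque': array([-6.66586238e-04, -6.06355333e+01, -3.42818999e+01, -3.44182342e-05,
        3.87086897e-03,  5.42666029e-06]), 'tcp_pos': array([ 0.17066632, -0.6008101 ,  0.23066505]), 'ee_rot': array([-6.12009670e-04,  9.90439902e-01,  1.37943529e-01, -9.18252444e-05]), 'contact_force': array([0.10316873, 0.17618176, 0.28842335]), 'wrist_torque': array([-0.02860198, -0.00519851,  0.03428917]), 'grasp_force': 0.0, 'finger_gap': 0.08548278151949237}
```

View pics/top1.png

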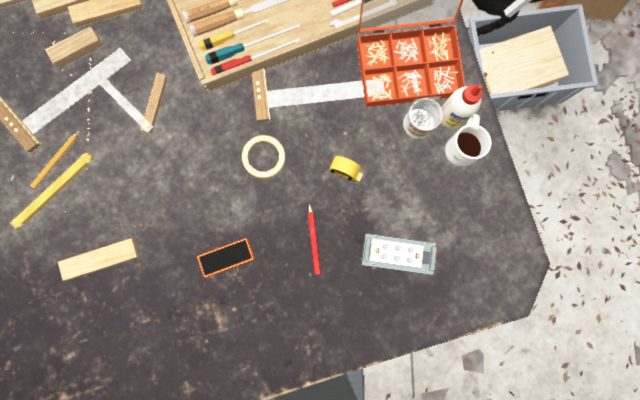

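View pics/scene1.png

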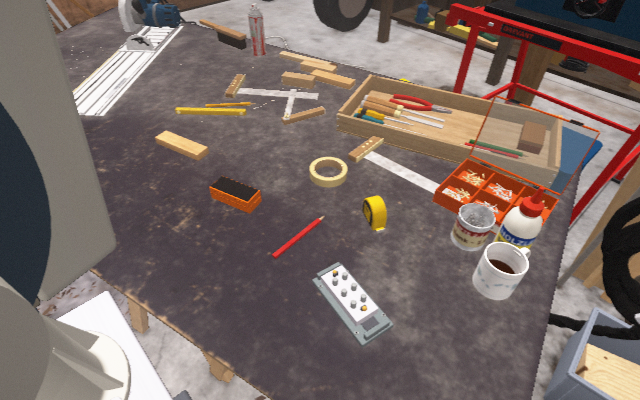

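The top view shows the riser at about (225,257) and the rail at (400,254). Its carriage is shifted toward the left (+y) end. The pencil lies between them at (314,240), and the tape measure and masking tape are at (346,168) and (263,157), clear of the path.

```bash
python3 - <<'E'
from h import *
z=np.load("top1.npz");p,d=z["p"],z["d"];cm={k:z[k] for k in("K","k1","cam_to_world")};cm["k1"]=float(cm["k1"])
C=cloud(cm,d);hsv=cv2.cvtColor(p,cv2.COLOR_BGR2HSV)
def rect(m,zz,name):
    cs,_=cv2.findContours(m.astype(np.uint8),cv2.RETR_EXTERNAL,cv2.CHAIN_APPROX_NONE);c=max(cs,key=cv2.contourArea)
    w=px2plane(cm,c.reshape(-1,2),zz)
    r=cv2.minAreaRect((w[:,:2]*1000).astype(np.float32));b=cv2.boxPoints(r)
    e=max([b[1]-b[0],b[2]-b[1]],key=np.linalg.norm)
    mk=np.zeros(m.shape,np.uint8);cv2.drawContours(mk,[c],-1,1,-1);zz_=C[...,2][(mk>0)&(d>0)]
    print(name,np.round(r[0],1),np.round(r[1],1),"long axis deg",round(np.degrees(np.arctan2(e[1],e[0]))%180,2),"z",np.round(np.percentile(zz_,[5,50,95])*1000,1))
def roi(a,b,c,e):
    m=np.zeros((400,640),bool);m[b:e,a:c]=1;return m
H,S,V=hsv[...,0],hsv[...,1],hsv[...,2]
rect(roi(185,225,265,290)&(S>150)&(V>120)&(H<20),.04,"riser")
R=roi(350,220,450,285)
print(hsv[254,365],hsv[254,428],hsv[254,372+6],hsv[215,400])
rect(R&(V>185)&(S<40),.032,"carriage")
rect(R&(V>90),.028*.5,"rail~")
rect(roi(295,200,325,280)&(S>120)&(V>100),.004,"pencil")
rect(roi(325,145,370,185)&(S>120)&(V>100),.066,"tape")
rect(roi(235,130,292,180)&(V>120),.025,"roll")
cv2.imwrite("pics/c.png",cv2.resize(p[225:285,350:450],None,fx=8,fy=8,interpolation=cv2.INTER_CUBIC))
E
```

```text
riser [497.9 204.8] [ 53.8 123.1] long axis deg 109.27 z [27.1 39.8 43.7]
[ 85  14 196] [108   9 137] [  0   0 254] [ 16  25 152]
carriage [ 498.2 -196.2] [164.1  72.3] long axis deg 81.08 z [ 9.5 29.9 44.9]
rail~ [ 503.3 -203.7] [239.1 150.9] long axis deg 88.95 z [-4.1  1.9 35. ]
pencil [529.7   0.7] [151.3  15.4] long axis deg 5.43 z [ 0.9  7.3 11.1]
tape [697.7 -76.4] [71.8 44.6] long axis deg 62.02 z [ 8.1 58.5 67.5]
roll [742.5 118.8] [135.1 120.8] long axis deg 89.23 z [-3.7  1.5 26.9]
```

View pics/c.png

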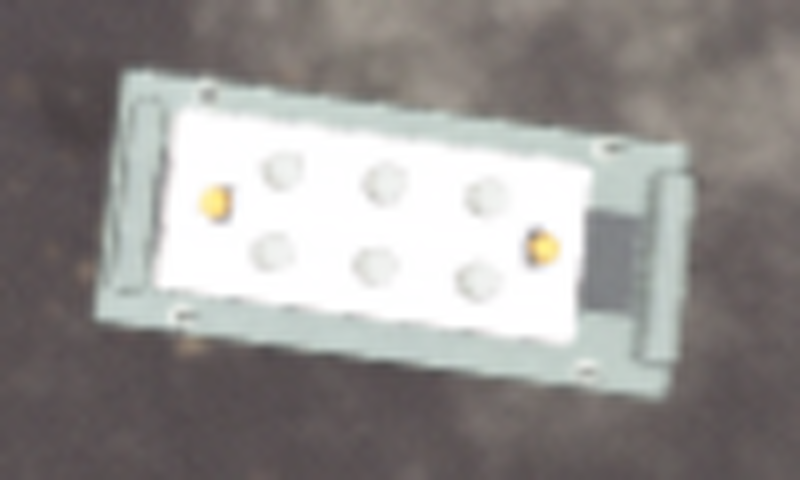

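The crop shows the white carriage pushed toward the left stop, with a gap on the right. The six studs are at about (282,170) to (478,281), and the brass balls are at (216,203) and (543,247). Next I work out the poses.

```bash
python3 - <<'E'
from h import *
z=np.load("top1.npz");cm={k:z[k] for k in("K","k1","cam_to_world")};cm["k1"]=float(cm["k1"])
f=lambda a,zz:px2plane(cm,(np.array(a)+.5)/8-.5+np.array([350,225]),zz)[:,:2]*1000
ang=lambda v:round(np.degrees(np.arctan2(v[1],v[0]))%180,2)
s=f([(282,170),(384,184),(486,197),(272,250),(376,266),(478,281)],.047)
print("studs",s.round(1).tolist(),s.mean(0).round(1),ang((s[0]+s[3]-s[2]-s[5])/2),np.linalg.norm(s[0]-s[2]),np.linalg.norm(s[3]-s[0]))
c=f([(172,108),(592,165),(575,342),(155,288)],.032)
print("carr",c.mean(0).round(1),ang((c[0]+c[3]-c[1]-c[2])/2),[np.linalg.norm(c[i]-c[i-1]).round(1) for i in range(4)])
r=f([(125,70),(690,145),(667,397),(96,322)],.012)
print("rail",r.mean(0).round(1),ang((r[0]+r[3]-r[1]-r[2])/2),[np.linalg.norm(r[i]-r[i-1]).round(1) for i in range(4)])
b=f([(216,203),(543,247)],.045);print("balls",b.mean(0),ang(b[0]-b[1]))
E
```

```text
studs [[516.3, -162.8], [511.7, -192.1], [507.4, -221.4], [493.4, -158.9], [488.3, -188.7], [483.4, -217.8]] [ 500.1 -190.3] 80.9 59.268498422318736 23.20224555633834
carr [ 500.4 -191.2] 81.43 [np.float64(52.7), np.float64(123.9), np.float64(51.7), np.float64(122.9)]
rail [ 498.7 -201. ] 81.44 [np.float64(75.2), np.float64(169.5), np.float64(74.7), np.float64(169.6)]
balls [ 500.05199669 -190.55647389] 81.29
```

drive_tool --pt "0.015 0.038 0 0 0 4.6 1" --pt "0.015 0.038 0 0 0 4.6 1" --pt "0.015 0.038 0 0 0 4.6 1" --pt "0.015 0.038 0 0 0 4.6 1" --pt "0.015 0.038 0 0 0 4.6 1"

```text
time: 0.52
tcp_pos: [0.2459, -0.4092, 0.2308]
ee_rot: [-0.0, 0.942, 0.334, -0.0]
contact_force: [1.7, -0.4, 0.5]
finger_gap: 0.0854
grasp_force: 0.0
```

drive_tool --pt "0.015 0.038 0 0 0 4.6 1" --pt "0.015 0.038 0 0 0 4.6 1" --pt "0.015 0.038 0 0 0 4.6 1" --pt "0.015 0.038 0 0 0 4.6 1" --pt "0.015 0.038 0 0 0 4.6 1"

```text
time: 0.93
tcp_pos: [0.3208, -0.2193, 0.2312]
ee_rot: [0.0, 0.857, 0.515, 0.0]
contact_force: [2.2, -0.5, 0.8]
finger_gap: 0.0855
grasp_force: 0.0
```

drive_tool --pt "0.015 0.038 0 0 0 4.6 1" --pt "0.015 0.038 0 0 0 4.6 1" --pt "0.015 0.038 0 0 0 4.6 1" --pt "0.015 0.038 0 0 0 4.6 1" --pt "0.015 0.038 0 0 0 4.6 1"

```text
time: 1.35
tcp_pos: [0.3959, -0.0291, 0.2314]
ee_rot: [0.0, 0.737, 0.676, 0.0]
contact_force: [0.7, -1.4, 0.4]
finger_gap: 0.0853
grasp_force: 0.0
```

drive_tool --pt "0.015 0.038 0 0 0 4.6 1" --pt "0.015 0.038 0 0 0 4.6 1" --pt "0.015 0.038 0 0 0 4.6 1" --pt "0.015 0.038 0 0 0 4.6 1" --pt "0 0 0 0 0 0 1"

```text
time: 1.77
tcp_pos: [0.4582, 0.1265, 0.2314]
ee_rot: [0.0, 0.617, 0.787, 0.002]
contact_force: [-0.1, -0.1, 0.3]
finger_gap: 0.0852
grasp_force: 0.0
```

drive_tool --pt "0.016 0.032 -0.02 0 0 3.0 1" --pt "0.016 0.032 -0.02 0 0 2.5 1" --pt "0.008 0.0145 -0.02 0 0 0 1" --pt "0 0 0 0 0 0 1" --pt "0 0 0 0 0 0 1"

```text
time: 2.18
tcp_pos: [0.4949, 0.1995, 0.1698]
ee_rot: [-0.001, 0.582, 0.813, -0.001]
contact_force: [0.8, -0.2, 0.0]
finger_gap: 0.0852
grasp_force: 0.0
```

```bash
python3 - <<'E'
from h import *
cm=camera_model("wrist");p,d=snapshot("wrist");cv2.imwrite("pics/w1.png",p)
o=env.get_obs();q=o["ee_rot"];print(o["tcp_pos"],"yaw y",np.degrees(2*np.arctan2(q[2],q[1]))-90,np.round(cm["cam_to_world"],3).tolist())
hsv=cv2.cvtColor(p,cv2.COLOR_BGR2HSV)
m=((hsv[...,1]>150)&(hsv[...,2]>120)&(hsv[...,0]<20)).astype(np.uint8)
cs,_=cv2.findContours(m,cv2.RETR_EXTERNAL,cv2.CHAIN_APPROX_NONE);c=max(cs,key=cv2.contourArea)
print(cv2.boundingRect(c))
C=cloud(cm,d);mk=np.zeros(m.shape,np.uint8);cv2.drawContours(mk,[c],-1,1,-1)
w=C[(mk>0)&(d>0)];print("z",np.percentile(w[:,2],[5,50,95]))
w=w[w[:,2]>.034];r=cv2.minAreaRect((w[:,:2]*1000).astype(np.float32));print("top pts",r)
w=px2plane(cm,c.reshape(-1,2),.04);print("ray",cv2.minAreaRect((w[:,:2]*1000).astype(np.float32)))
E
```

```text
[0.49511826 0.19901503 0.17078099] yaw y 18.788811354134708 [[0.947, 0.309, 0.093, 0.471], [0.323, -0.902, -0.287, 0.273], [-0.005, 0.302, -0.953, 0.313], [0.0, 0.0, 0.0, 1.0]]
(291, 104, 66, 141)
z [0.03675946 0.04000041 0.0412254 ]
top pts ((496.5130920410156, 206.62002563476562), (52.2336540222168, 120.15160369873047), 19.455904006958008)
ray ((495.7161560058594, 207.55267333984375), (52.042381286621094, 119.75597381591797), 19.407651901245117)
```

View pics/w1.png

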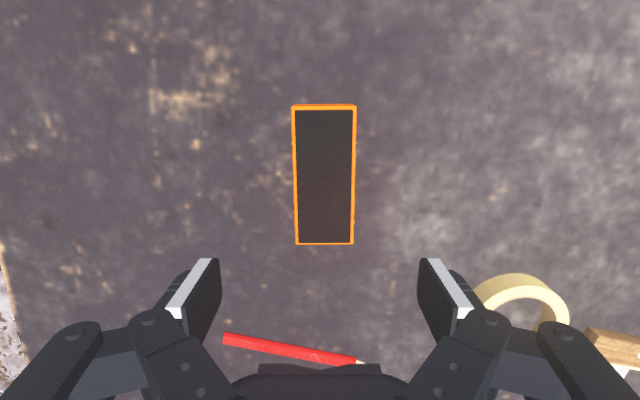

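The wrist view shows the block at (291..357, 104..245), measuring 52 x 120 mm at z = 40 mm. That matches the given sizes. I descend to straddle it.

drive_tool --pt "0.0012 0.008 -0.03 0 0 0.6 1" --pt "0 0 -0.035 0 0 0 1" --pt "0 0 -0.035 0 0 0 1" --pt "0 0 -0.03 0 0 0 1" --pt "0 0 -0.02 0 0 0 1"

```text
time: 2.65
tcp_pos: [0.4962, 0.206, 0.02]
ee_rot: [-0.0, 0.579, 0.816, -0.0]
contact_force: [0.4, 0.0, -0.2]
finger_gap: 0.0855
grasp_force: 0.0
```

drive_tool --pt "0 0 -0.014 0 0 0 1" --pt "0 0 0 0 0 0 1" --pt "0 0 0 0 0 0 1"

```text
time: 2.9
tcp_pos: [0.4971, 0.2065, 0.0079]
ee_rot: [-0.0, 0.579, 0.816, -0.0]
contact_force: [0.1, 0.1, 0.1]
finger_gap: 0.085
grasp_force: 0.0
```

drive_tool --pt "0 0 0 0 0 0 0.3" --pt "0 0 0 0 0 0 0.3" --pt "0 0 0 0 0 0 0.3" --pt "0 0 0 0 0 0 0.3" --pt "0 0 0 0 0 0 0.3" --grip_force 60

```text
time: 3.32
tcp_pos: [0.4979, 0.2075, 0.0089]
ee_rot: [0.001, 0.578, 0.816, 0.001]
contact_force: [-0.5, -1.6, 9.7]
finger_gap: 0.051
grasp_force: 62.1
```

drive_tool --pt "0 0 0 0 0 0 0.3" --pt "0 0 0 0 0 0 0.3" --pt "0 0 0 0 0 0 0.3" --pt "0 0 0.005 0 0 0 0.3" --pt "0 0 0.005 0 0 0 0.3"

```text
time: 3.73
tcp_pos: [0.4969, 0.2073, 0.018]
ee_rot: [0.0, 0.578, 0.816, 0.0]
contact_force: [-0.5, 0.6, -2.8]
finger_gap: 0.0516
grasp_force: 63.2
```

drive_tool --pt "0 0 0.03 0 0 0 0.3" --pt "0 0 0.035 0 0 0 0.3" --pt "0 0 0.035 0 0 0 0.3" --pt "0 -0.02 0.03 0 0 -2 0.3" --pt "0 -0.035 0.01 0 0 -2 0.3"

```text
time: 4.15
tcp_pos: [0.4997, 0.1546, 0.1625]
ee_rot: [0.002, 0.606, 0.796, 0.004]
contact_force: [2.1, 0.2, -2.6]
finger_gap: 0.0507
grasp_force: 64.1
```

drive_tool --pt "0 -0.036 0 0 0 -2 0.3" --pt "0 -0.036 0 0 0 -2 0.3" --pt "0 -0.036 0 0 0 -2 0.3" --pt "0 -0.036 0 0 0 -2 0.3" --pt "0 -0.036 0 0 0 -2 0.3"

```text
time: 4.57
tcp_pos: [0.4965, -0.0293, 0.158]
ee_rot: [0.0, 0.674, 0.739, 0.0]
contact_force: [-0.2, 0.1, -2.3]
finger_gap: 0.0511
grasp_force: 64.0
```

drive_tool --pt "0 -0.036 0 0 0 -2 0.3" --pt "0 -0.036 0 0 0 -2 0.3" --pt "0 -0.036 0 0 0 -2 0.3" --pt "0 -0.036 0 0 0 -2 0.3" --pt "0 -0.036 0 0 0 -2 0.3"

```text
time: 4.98
tcp_pos: [0.4965, -0.2094, 0.1579]
ee_rot: [0.0, 0.736, 0.677, 0.0]
contact_force: [0.8, 1.0, -2.4]
finger_gap: 0.0512
grasp_force: 63.9
```

drive_tool --pt "0 -0.036 0 0 0 -2 0.3" --pt "0 -0.036 0 0 0 -2 0.3" --pt "0 0 0 0 0 0 0.3" --pt "0 0 0 0 0 0 0.3"

```text
time: 5.32
tcp_pos: [0.4966, -0.2814, 0.1576]
ee_rot: [0.0, 0.759, 0.651, 0.0]
contact_force: [-0.0, 0.2, -2.5]
finger_gap: 0.0509
grasp_force: 63.8
```

```bash
python3 - <<'E'
from h import *
cm=camera_model("wrist");p,d=snapshot("wrist");cv2.imwrite("pics/w2.png",p)
np.savez("w2.npz",p=p,d=d,**{k:np.array(v) for k,v in cm.items()})
o=env.get_obs();q=o["ee_rot"];print(o["time"],o["tcp_pos"],"yaw y",np.degrees(2*np.arctan2(q[2],q[1]))-90,o["contact_force"])
E
```

```text
5.3667 [ 0.4964784  -0.28005678  0.15741286] yaw y -8.721813514555407 [-0.26775694  0.72327982 -1.91226495]
```

View pics/w2.png

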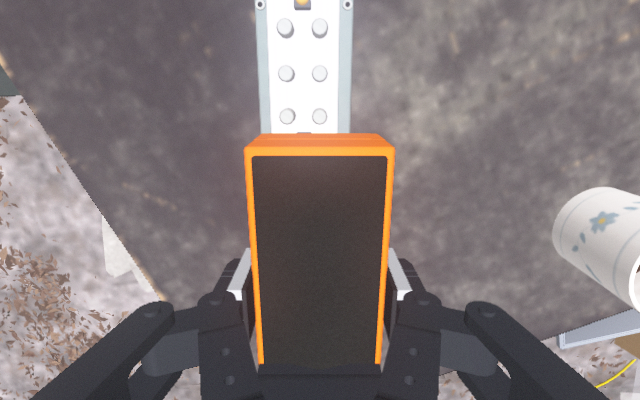

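The studs show at about (285,28), (320,28), (286,74), (320,74), (287,116) and (320,116). The held block looks straight and parallel to the rail. I zoom in to refine this.

```bash
python3 - <<'E'
from h import *
z=np.load("w2.npz");p,d=z["p"],z["d"];cm={k:z[k] for k in("K","k1","cam_to_world")};cm["k1"]=float(cm["k1"])
g=p[0:140,250:360];lab=cv2.cvtColor(g,cv2.COLOR_BGR2GRAY)
cl=cv2.createCLAHE(3,(4,4)).apply(lab)
cv2.imwrite("pics/w2c.png",cv2.resize(cl,None,fx=4,fy=4,interpolation=cv2.INTER_CUBIC))
hsv=cv2.cvtColor(p,cv2.COLOR_BGR2HSV)
m=((hsv[...,1]>150)&(hsv[...,2]>120)&(hsv[...,0]<20)).astype(np.uint8);m[:125]=0
cs,_=cv2.findContours(m,cv2.RETR_EXTERNAL,cv2.CHAIN_APPROX_NONE);c=max(cs,key=cv2.contourArea).reshape(-1,2)
for r in(160,200,240,300,340):
    x=c[abs(c[:,1]-r)<1][:,0];w=px2plane(cm,[(x.min(),r),(x.max(),r)],.188);print(r,x.min(),x.max(),w.round(4).tolist())
C=cloud(cm,d);mk=np.zeros(m.shape,np.uint8);cv2.drawContours(mk,[c.reshape(-1,1,2)],-1,1,-1)
zz=C[...,2];print("block depth z along rows",[np.median(zz[r,270:370]).round(4) for r in range(160,361,25)])
for r in(165,350):
    print(r,C[r,265].round(4),C[r,375].round(4))
E
```

```text
160 244 394 [[0.48, -0.223, 0.188], [0.5299, -0.2307, 0.188]]
200 247 391 [[0.478, -0.237, 0.188], [0.5276, -0.2447, 0.188]]
240 250 388 [[0.4757, -0.2521, 0.188], [0.5252, -0.2598, 0.188]]
300 254 384 [[0.4718, -0.2771, 0.188], [0.5213, -0.2848, 0.188]]
340 257 381 [[0.469, -0.2957, 0.188], [0.5184, -0.3033, 0.188]]
block depth z along rows [np.float64(0.1888), np.float64(0.189), np.float64(0.1887), np.float64(0.1888), np.float64(0.1888), np.float64(0.1888), np.float64(0.1889), np.float64(0.1889), np.float64(0.1889)]
165 [ 0.4868 -0.2257  0.1884] [ 0.5233 -0.2313  0.1887]
350 [ 0.4714 -0.3004  0.1888] [ 0.5155 -0.3088  0.187 ]
```

View pics/w2c.png

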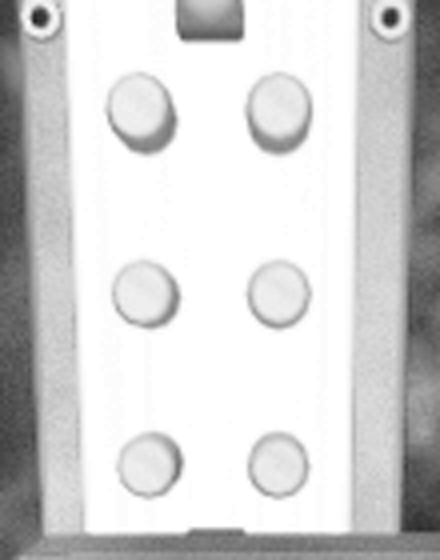

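The zoom shows the stud-top discs at crop positions (139,104), (278,104), (144,292), (278,291), (150,463) and (279,464). I compute the offset from the block to the studs.

```bash
python3 - <<'E'
from h import *
z=np.load("w2.npz");p,d=z["p"],z["d"];cm={k:z[k] for k in("K","k1","cam_to_world")};cm["k1"]=float(cm["k1"])
s=px2plane(cm,(np.array([(139,104),(278,104),(144,292),(278,291),(150,463),(279,464)])+.5)/4-.5+[250,0],.047)[:,:2]*1000
print(s.round(1).tolist(),s.mean(0).round(1))
v=(s[0]+s[1]-s[4]-s[5])/2;u=(s[1]+s[3]+s[5]-s[0]-s[2]-s[4])/3
a=np.degrees(np.arctan2(v[1],v[0]));print("axis",a,np.linalg.norm(v),np.linalg.norm(u),"u ang",np.degrees(np.arctan2(u[1],u[0])))
C=cloud(cm,d);M=np.isfinite(C[...,2])&(abs(C[...,2]-.1888)<.003);M[:,:240]=0;M[:,400:]=0;M[380:]=0
rows=np.where(M[:,300:340].sum(1)>20)[0];print("top rows",rows.min(),rows.max())
h=cv2.cvtColor(p,cv2.COLOR_BGR2HSV)
print([(r,p[r,320].tolist(),C[r,320].round(4).tolist()) for r in range(130,162,2)])
# centerline of the block top
L=px2plane(cm,[(247.3,200),(254.3,300)],.1888)[:,:2]*1000;R=px2plane(cm,[(391.3,200),(384.3,300)],.1888)[:,:2]*1000
mid=(L+R)/2;e=mid[0]-mid[1];print("centre line",mid.round(1).tolist(),"ang",np.degrees(np.arctan2(e[1],e[0])))
# lateral of block centre line vs studs
n=np.array([np.sin(np.radians(81.3)),-np.cos(np.radians(81.3))]);t=np.array([np.cos(np.radians(81.3)),np.sin(np.radians(81.3))])
print("lateral block-minus-studs",(mid.mean(0)-s.mean(0))@n)
tcp=np.array([496.5,-280.05]);print("tcp lateral minus studs",(tcp-s.mean(0))@n,"along",(tcp-s.mean(0))@t)
for r,zz in((134,.1488),(152,.1888)):
    w=px2plane(cm,[(320,r)],zz)[0,:2]*1000;print("end",r,(w-tcp)@t)
E
```

```text
[[491.5, -159.9], [514.8, -163.6], [486.9, -189.7], [510.2, -193.2], [482.6, -218.8], [505.8, -222.6]] [ 498.6 -191.3]
axis 81.37624360606168 59.595326473590006 23.55722289441638 u ang -8.86932162250583
top rows 147 366
[(130, [255, 255, 255], [0.5044, -0.2346, 0.0316]), (132, [255, 255, 255], [0.5042, -0.236, 0.033]), (134, [98, 145, 239], [0.5061, -0.2226, 0.1538]), (136, [94, 142, 239], [0.506, -0.2225, 0.1606]), (138, [94, 154, 249], [0.506, -0.2226, 0.1661]), (140, [89, 140, 238], [0.506, -0.2225, 0.1723]), (142, [85, 138, 237], [0.506, -0.2226, 0.1768]), (144, [86, 140, 239], [0.506, -0.2224, 0.1826]), (146, [83, 150, 249], [0.506, -0.2227, 0.1852]), (148, [88, 182, 255], [0.5059, -0.2233, 0.1854]), (150, [82, 184, 255], [0.5058, -0.224, 0.1852]), (152, [90, 188, 255], [0.5057, -0.2246, 0.1857]), (154, [81, 186, 255], [0.5085, -0.2044, 0.3004]), (156, [83, 86, 118], [0.5055, -0.2257, 0.1873]), (158, [84, 87, 103], [0.5054, -0.2264, 0.187]), (160, [77, 80, 97], [0.5054, -0.2266, 0.1895])]
centre line [[502.9, -240.6], [496.8, -280.4]] ang 81.1862421265712
lateral block-minus-studs 11.68792791099191
tcp lateral minus studs 11.324960054730356 along -88.06897069786928
end 134 57.64758461430372
end 152 56.726480732629206
```

drive_tool --pt "0.0007 0.03 0 0 0 0.1 0.3" --pt "0.0007 0.03 0 0 0 0 0.3" --pt "0.0007 0.0297 -0.015 0 0 0 0.3" --pt "0 0 -0.03 0 0 0 0.3" --pt "0 0 -0.03 0 0 0 0.3" --grip_force 80

```text
time: 5.78
tcp_pos: [0.4999, -0.1873, 0.083]
ee_rot: [0.001, 0.756, 0.654, 0.001]
contact_force: [0.7, -0.8, -2.0]
finger_gap: 0.0506
grasp_force: 89.3
```

drive_tool --pt "0 0 -0.014 0 0 0 0.3" --pt "0 0 0 0 0 0 0.3" --pt "0 0 0 0 0 0 0.3"

```text
time: 6.03
tcp_pos: [0.4986, -0.1888, 0.0682]
ee_rot: [-0.001, 0.757, 0.653, -0.0]
contact_force: [1.0, 0.1, -1.4]
finger_gap: 0.0506
grasp_force: 89.0
```

drive_tool --pt "0 -0.001 -0.003 0 0 0 0.3" --pt "0 0 -0.004 0 0 0 0.3" --pt "0 0 -0.003 0 0 0 0.3" --pt "0 0 0 0 0 0 0.3"

```text
time: 6.37
tcp_pos: [0.4991, -0.1911, 0.0584]
ee_rot: [0.0, 0.758, 0.652, 0.0]
contact_force: [0.2, 0.5, -1.2]
finger_gap: 0.0505
grasp_force: 89.0
```

drive_tool --pt "0 0 -0.002 0 0 0 0.3" --pt "0 0 -0.002 0 0 0 0.3" --pt "0 0 0 0 0 0 0.3"

```text
time: 6.62
tcp_pos: [0.499, -0.191, 0.0541]
ee_rot: [-0.0, 0.758, 0.652, -0.0]
contact_force: [-0.4, 0.2, -1.8]
finger_gap: 0.0509
grasp_force: 89.0
```

drive_tool --pt "0 0 -0.0015 0 0 0 0.3" --pt "0 0 -0.0015 0 0 0 0.3" --pt "0 0 0 0 0 0 0.3"

```text
time: 6.87
tcp_pos: [0.4991, -0.1911, 0.0511]
ee_rot: [-0.0, 0.758, 0.652, -0.0]
contact_force: [-0.1, -0.9, -1.6]
finger_gap: 0.0511
grasp_force: 89.0
```

drive_tool --pt "0 0 -0.001 0 0 0 0.3" --pt "0 0 -0.001 0 0 0 0.3" --pt "0 0 0 0 0 0 0.3"

```text
time: 7.12
tcp_pos: [0.4994, -0.1913, 0.0495]
ee_rot: [0.0, 0.758, 0.653, 0.0]
contact_force: [0.6, -2.1, 0.6]
finger_gap: 0.0507
grasp_force: 89.8
```

The block dropped about 5 mm below the stud tops with almost no force, so the sockets are engaged and it rests on the balls. Now I press while holding it level.

drive_tool --pt "0 0 -0.0015 0 0 0 0.3" --pt "0 0 -0.0015 0 0 0 0.3" --pt "0 0 0 0 0 0 0.3" --grip_force 100

```text
time: 7.37
tcp_pos: [0.4997, -0.1913, 0.0463]
ee_rot: [0.001, 0.758, 0.652, 0.0]
contact_force: [2.2, -2.4, -6.3]
finger_gap: 0.0501
grasp_force: 104.5
```

drive_tool --pt "0 0 -0.0015 0 0 0 0.3" --pt "0 0 -0.0015 0 0 0 0.3" --pt "0 0 0 0 0 0 0.3"

```text
time: 7.62
tcp_pos: [0.4987, -0.191, 0.0426]
ee_rot: [-0.0, 0.758, 0.653, -0.0]
contact_force: [2.2, -3.9, -8.4]
finger_gap: 0.0505
grasp_force: 105.0
```

drive_tool --pt "0 0 -0.0015 0 0 0 0.3" --pt "0 0 -0.0015 0 0 0 0.3" --pt "0 0 0 0 0 0 0.3"

```text
time: 7.87
tcp_pos: [0.4986, -0.1908, 0.0411]
ee_rot: [-0.001, 0.758, 0.652, -0.0]
contact_force: [-5.7, 0.4, 13.6]
finger_gap: 0.05
grasp_force: 107.0
```

drive_tool --pt "0 0 -0.001 0 0 0 0.3" --pt "0 0 -0.001 0 0 0 0.3" --pt "0 0 0 0 0 0 0.3"

```text
time: 8.12
tcp_pos: [0.4986, -0.1908, 0.0409]
ee_rot: [-0.0, 0.758, 0.652, -0.0]
contact_force: [-12.9, 2.6, 39.6]
finger_gap: 0.0503
grasp_force: 110.6
```

drive_tool --pt "0 0 0.002 0 0 0 0.3" --pt "0 0 0 0 0 0 0.3" --pt "0 0 0 0 0 0 1" --pt "0 0 0 0 0 0 1" --pt "0 0 0 0 0 0 1" --grip_force 40

```text
time: 8.53
tcp_pos: [0.499, -0.1908, 0.04]
ee_rot: [-0.0, 0.758, 0.652, -0.0]
contact_force: [-0.3, 0.4, -0.5]
finger_gap: 0.0835
grasp_force: 0.0
```

drive_tool --pt "0 0 0 0 0 0 1" --pt "0 0 0 0 0 0 1" --pt "0 0 0 0 0 0 1" --pt "0 0 0.01 0 0 0 1" --pt "0 0 0.02 0 0 0 1"

```text
time: 8.95
tcp_pos: [0.4976, -0.1904, 0.0692]
ee_rot: [-0.002, 0.758, 0.652, -0.001]
contact_force: [-0.1, -0.4, 0.2]
finger_gap: 0.0847
grasp_force: 0.0
```

drive_tool --pt "0 0 0.035 0 0 0 1" --pt "0 0 0.035 0 0 0 1" --pt "0 0 0.035 0 0 0 1" --pt "0 0 0 0 0 0 1" --pt "0 0 0 0 0 0 1"

```text
time: 9.37
tcp_pos: [0.5005, -0.1916, 0.1781]
ee_rot: [0.002, 0.758, 0.652, 0.001]
contact_force: [-0.8, 0.0, -0.7]
finger_gap: 0.0853
grasp_force: 0.0
```

```bash
python3 - <<'E'
from h import *
cm=camera_model("wrist");p,d=snapshot("wrist");cv2.imwrite("pics/w3.png",p)
C=cloud(cm,d);hsv=cv2.cvtColor(p,cv2.COLOR_BGR2HSV)
m=((hsv[...,1]>150)&(hsv[...,2]>120)&(hsv[...,0]<20)).astype(np.uint8)
cs,_=cv2.findContours(m,cv2.RETR_EXTERNAL,cv2.CHAIN_APPROX_NONE);c=max(cs,key=cv2.contourArea)
mk=np.zeros(m.shape,np.uint8);cv2.drawContours(mk,[c],-1,1,-1);mk=cv2.erode(mk,np.ones((9,9)))
w=C[(mk>0)&(d>0)];w=w[w[:,2]>.06]
A=np.c_[w[:,:2]-w[:,:2].mean(0),np.ones(len(w))];s=np.linalg.lstsq(A,w[:,2],rcond=None)[0]
print("top z",s[2],"slopes",s[:2]);r=cv2.minAreaRect((px2plane(cm,c.reshape(-1,2),.072)[:,:2]*1000).astype(np.float32));print(r)
o=env.get_obs();print(o["time"],o["tcp_pos"],o["contact_force"])
E
```

```text
top z 0.07216382941096212 slopes [-0.00098459 -0.00318127]
((498.4434814453125, -188.7899627685547), (119.79236602783203, 50.897308349609375), 81.42530822753906)
9.4167 [ 0.4993639  -0.19113271  0.17636443] [-1.22015605  0.48998972 -0.31181196]
```

View pics/w3.png

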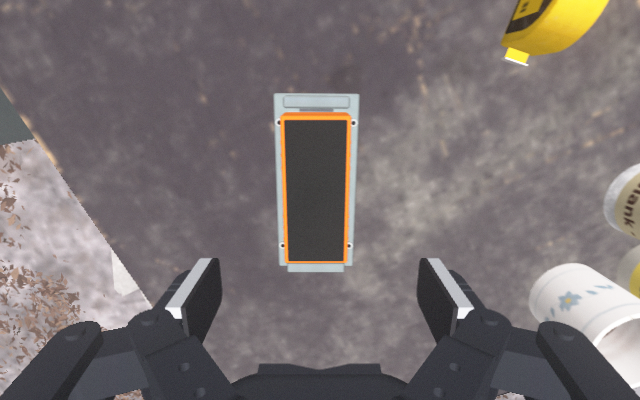

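The wrist view shows the block centred on the rail, at (282..351, 113..264). Its top is at z = 72.2 mm (72 expected), the tilt is about 0.003 rad, and the gripper is clear of it. I hand the job in.

```bash
python3 -c "
from cell import env
print(env.sign_off())"
```

```text
the job is handed in; nothing more can be done
None
```

The riser block is pressed home on the carriage, level to about 0.2° with its top at 72.2 mm (72 mm expected), the gripper is clear, the bystanders were not touched, and the job was handed in at about 9.4 s; the sign-off returned no verdict.

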